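Clip a label holder behind the reagent shelf's lip and keep it pressed home

ROBOT

A 6-joint arm with a two-finger parallel gripper is mounted at the origin on a cart in front of the work surface, level with it; the furniture and walls round the work are solid. World frame = base frame: x ahead of the robot, y to its left, z up, the work surface at z = 0. Lengths are in m, angles in rad, forces in N, time in s.
With the tool pointing down it reaches from about 0.275 to 0.75 m from the base axis. Payload 10.2 kg.
Tool frame: the origin (TCP) lies midway between the tips of the shut fingers; the grasp point (between the pads) lies 19 mm behind it (env.hold_point_z is the distance from the TCP to the grasp point, in m); z points along the fingers, y is the line along which they close (so a half turn about z gives the same grasp; the last joint's range is limited). The gripper opens to 85 mm and grips with 20 to 120 N. Pads are 22 mm wide; open, the fingers measure 114 mm over their backs; the gripper's body (76 mm by 85 mm) begins 54 mm behind the grasp point. The pads swing forward as they close: fully open they stand 13 mm farther back than shut.
Start: joints at [1.095, 0.313, 1.498, -0, 1.331, -0.223], TCP at [0.131, 0.508, 0.231] pointing down, gripper open.
Joint ranges: [-2.94, 2.94], [-0.97, 2.17], [0.19, 2.56], [-1.23, 4.37], [0.02, 3.11], [-2.88, 2.88]. Speed limits (rad/s): [2.39, 2.39, 3.01, 3.14, 3.14, 3.14].

INTERFACE

Orientations are given as a unit quaternion [x, y, z, w].
In Python, from bench import env, kinematics, monitor, eyes, job gives the robot as it stands. The module is installed in compiled form; this text tells all that it offers. Calls block until the motion is done:
- env.reach(position, orientation): joint-space move of the TCP to a pose.
- env.movel(position, velocity=0.15, frame=None, guard=None): straight line of the TCP; frame=None keeps the orientation; velocity is the mean speed in m/s. With guard (N) it stops when the force on the tool has changed by that much, and returns True; else False.
- env.set_joints(angles): joint-space move.
- env.release() and env.close_gripper(effort=None): open the fingers fully, or close them until they stop; effort is the grip in N (None keeps the last).
- env.hold(seconds).
- kinematics.ik(position, orientation): joint angles nearest the present ones, or None.
- monitor.sense(): the state.
- eyes.grab_frame(name): name is "scene" or "top" or "wrist"; returns a dict with "frame" (384x512x3 uint8, red, green, blue), "mtx" (3x3 intrinsics, pixels), "view" (4x4, takes a point from world to camera coordinates). Camera axes: x right, y down, z forward; pixel columns grow to the right and rows downward; lengths in m; the calibration is good to about 2 mm. A picture is of the moment at which its call begins. There is no depth.
A pose or a line that the arm cannot do raises env.MotionError and nothing moves.
- job.hand_in(): hands the job in; it is judged then, once.
The state is a dict: "clock": time; "joints": joint angles; "qvel": joint speeds; "joint_efforts": joint torques, N m; "position": TCP position; "ee_rot": TCP orientation; "contact_force": force on the tool from outside, world axes, zero at the start; "ft_torque": the same for the moment, N m; "finger_gap": opening from 0.0 (shut) to 1.0 (fully open); "gripper_force": force on a finger pad.
Only numpy, scipy, OpenCV 4.12 (cv2) and the standard library are available. Lean on these libraries where they do the work, as an engineer would, in place of code of your own. Each camera call takes 0.05 s, during which the arm holds its last target. There are 200 camera calls.

TASK

Swing the lamp bar that lies over the front edge of the little reagent shelf back by about a quarter turn, so that it points away over the bench, then take the loose white label holder from the bench. Push it straight down over the shelf's front lip, centred on the empty spring clip and label side towards you, its rear leg going between lip and clip, until it sits fully home on the lip. Finish while still gripping it and pressing it firmly down, so that I can tighten the clip's thumbscrew, and do not knock over or shove the small bottles, the beaker or the roll of tape.

Things in the scene. Friction and masses are not known exactly. Their poses are not given: they have to be found in the camera images.
- shelf: white reagent shelf fixed on the bench, 400 mm long (y), 164 mm deep, board top z = 60 mm. Origin on the bench below the middle of its front lip; x from the lip to the back (away from the robot), y along the lip to the left, z up. The lip is an upright aluminium strip along the whole front edge, 4 mm thick (x -2 to +2 mm), rounded top at z = 91 mm. Bottles on it stand about 125 mm behind the lip.
- lamp (a joint): angle of the lamp bar about its upright hinge at the shelf's left end: 0 = over the lip, grows as it swings back (away from the robot), 1.57 would be straight back; stops at -0.35 and 1.50; starts between -0.15 and 0.25. Friction of 0.12 N m holds it where left. The bar is 30 mm wide, reaches 355 mm from the hinge, z = 208 to 224 mm.
- lamp_pivot (a point): point on the lamp's upright hinge axis, at the height of the bar (z = 215 mm); axes as the shelf's.
- lamp_handle (a point): middle of the black upright handle peg on top of the lamp bar, 120 mm from the hinge axis: 14 mm in diameter, from z = 224 to 270 mm, this point at z = 248 mm; can be pinched from above. It moves with the bar on a circle about lamp_pivot.
- holder_grip (a point): middle of the finger grip on top of the loose white label holder (42 to 84 g): a block 12 mm (x) by 40 mm (y) by 42 mm high, this point 54 mm above the holder's underside, 26 mm above the saddle point. Holder x points from label side to rear leg, y along the holder, z up. It starts upright on its legs, on the bench to the right of the shelf, yaw within 0.6 rad of world x.
- holder_saddle (a point): middle of the under face of the holder's saddle, 28 mm above its underside; rests on top of the lip when home. The holder is an upside-down U, 64 mm long (y), 75 mm high: front plate 5 mm thick (x -8.5 to -3.5 mm), gap 7 mm centred on x = 0, rear leg 4 mm thick and 44 mm long (x 3.5 to 7.5 mm); both legs reach 28 mm below the saddle and have rounded ends.
- empty_clip: empty steel spring clip fixed on the shelf board behind the lip, 40 mm wide, 29 mm high, brass thumbscrew at its rear. Origin on the lip's centre line at board height, mid-width; axes as the shelf's. Its spring leaf leans to 3 mm behind the lip and flares back at the top. It yields with 3 to 5 N as the rear leg goes down in front of it; friction gives 0 to 8 N until the saddle meets the lip.
- empty_clip_seat (a point): top of the lip at the middle of the empty clip (z = 91 mm): the holder's saddle point belongs here; axes as the shelf's.
- used_clip: the other clip on the same lip, at least 135 mm from the empty one to its left or right, in which an identical label holder already sits home (fixed). Same axes and origin as the empty clip.
- dropper_red: white dropper bottle with red cap, 31 mm in diameter, 94 mm tall, standing on the shelf board; origin under its middle.
- dropper_blue: white dropper bottle with blue cap, 31 mm in diameter, 94 mm tall, standing on the shelf board; origin under its middle.
- small_beaker: small glass beaker, 50 mm in diameter, 61 mm tall, standing on the shelf board; origin under its middle.
- tape_roll: roll of white label tape, 62 mm in diameter, 18 mm high, lying flat on the bench behind the loose label holder; origin under its middle.
- holder_label (a point): middle of the holder's label face: 8.5 mm in front of the holder's middle, 16.5 mm above its underside.
- empty_clip_leaf (a joint): angle of the spring leaf of the empty clip: 0 = at rest near the lip, about 0.07 to 0.20 rad with the holder's rear leg in front of it.
There are look-alikes about, which are no part of the job. What is shaped like the part that bears holder_grip but orange or yellow is not meant.

How it is judged:
On the way:
1. the lamp bar is swung back clear of the shelf's front edge (beyond 1.1 rad) while the label holder still stands on the bench (value of joint lamp above 1.1 rad and height (world z) of holder_saddle below 0.04 m), for 0.2 s.
At the end, for the whole second after the job is handed in: Lamp beyond 1.1 rad; saddle on the lip at the empty clip (2 mm in height, 8 mm along the lip), upright and along the lip within 0.1 rad, label to the front, spring leaf pushed back; still gripped (over 3 N) and its saddle pressed on the lip with over 5 N through the last second (value of joint lamp above 1.1 rad and z of holder_saddle in the frame of empty_clip_seat between -0.004 and 0.002 m and y of holder_saddle in the frame of empty_clip_seat between -0.008 and 0.008 m and x of holder_saddle in the frame of empty_clip_seat between -0.004 and 0.004 m and z of holder_grip in the frame of empty_clip_seat above 0.015 m and angle between the y axis of holder_grip and the y axis of empty_clip_seat, either way round below 0.1 rad and angle between holder_grip's own z axis and vertical below 0.1 rad and value of joint empty_clip_leaf above 0.04 rad and contact force between saddle and shelf above 5 N and contact force between the fingers and label_holder above 3 N and x of holder_label in the frame of empty_clip_seat below -0.003 m); the arm keeps its last pose, push and grip.
It fails at once if a bottle or the beaker on the shelf is knocked over or shoved more than 30 mm (distance of any of dropper_red, dropper_blue, small_beaker from where it was at the start of the episode above 0.03 m or angle between any of dropper_red, dropper_blue, small_beaker's own z axis and vertical above 0.5 rad).
It fails at once if the roll of tape is shoved more than 30 mm (distance of tape_roll from where it was at the start of the episode above 0.03 m).
It also fails if it takes over 58 s, if anything falls off the work surface, if the arm or the gripper's body presses on something with over 40 N, if the wrist force passes 120 N, or if a joint passes its speed limit or range.

## Working session

There is one attempt and no reset: what is moved stays moved. The work goes in short steps, each a Python script; the robot and the scene stay as the last script left them, time stands still between calls to the robot, and variables do not carry over. Pictures are saved under pics/ and viewed, at most 13 in all, crops included, and the job is handed in when it is done.

```bash
mkdir -p pics; cat > h.py <<'E'
import numpy as np, cv2
from bench import env, kinematics, monitor, eyes, job
from scipy.spatial.transform import Rotation as R
def grab(n,save=None):
    f=eyes.grab_frame(n)
    if save: cv2.imwrite('pics/'+save,cv2.cvtColor(f['frame'],cv2.COLOR_RGB2BGR))
    return f['frame'],np.array(f['mtx']),np.array(f['view'])
def ray(K,V,px):
    d=np.linalg.inv(K)@np.array([px[0],px[1],1.]); Rm=V[:3,:3]
    return -Rm.T@V[:3,3], Rm.T@d
def onplane(K,V,px,z):
    o,d=ray(K,V,px); return o+d*(z-o[2])/d[2]
def proj(K,V,p):
    c=K@(V[:3,:3]@np.array(p)+V[:3,3]); return c[:2]/c[2]
def tri(rays):
    A=np.zeros((3,3));b=np.zeros(3)
    for o,d in rays:
        d=d/np.linalg.norm(d);P=np.eye(3)-np.outer(d,d);A+=P;b+=P@o
    x=np.linalg.solve(A,b)
    return x,[np.linalg.norm((np.eye(3)-np.outer(d,d)/(d@d))@(x-o)) for o,d in rays]
def down(yaw): # tool z down, tool y axis at angle yaw+90deg: tool x along yaw
    return (R.from_euler('z',yaw)*R.from_euler('x',np.pi)).as_quat()
E
python3 - <<'E'
from h import *
for n in('scene','top','wrist'):
    f,K,V=grab(n,n+'0.png'); o,d=ray(K,V,(256,192)); print(n,K[0,0],o.round(3),(d).round(2))
s=monitor.sense(); print(s['clock'],s['position'],s['ee_rot'],s['contact_force'],env.hold_point_z)
E
```

```text
scene 439.89902103515277 [ 0.027 -1.05   0.946] [ 0.38  0.72 -0.58]
top 460.54865768197993 [-0.279 -0.389  1.651] [ 0.49  0.14 -0.86]
wrist 273.1926157457721 [0.064 0.526 0.373] [ 0.27 -0.06 -0.96]
0.15 [0.13122564 0.50814275 0.23088847] [ 1.26027737e-01  9.92026607e-01 -4.45107317e-04 -1.46779549e-04] [ 0.72865215 -0.41777704  0.33921652] 0.0187
```

```bash
python3 - <<'E'
import cv2,numpy as np
a=cv2.imread('pics/scene0.png');b=cv2.imread('pics/top0.png')
cv2.imwrite('pics/s0x.png',cv2.resize(a,(800,600)));cv2.imwrite('pics/t0x.png',cv2.resize(b,(800,600)))
E
```

```text
(no output)
```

View pics/s0x.png

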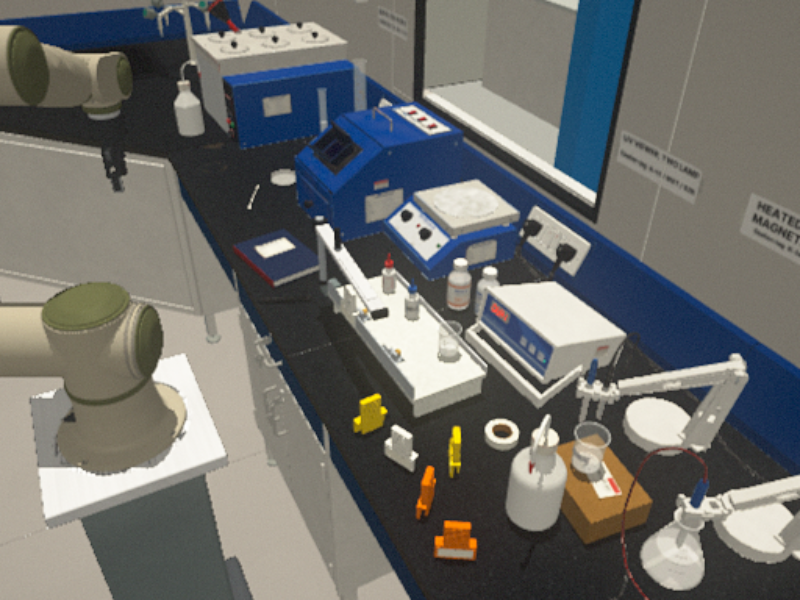

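View pics/t0x.png

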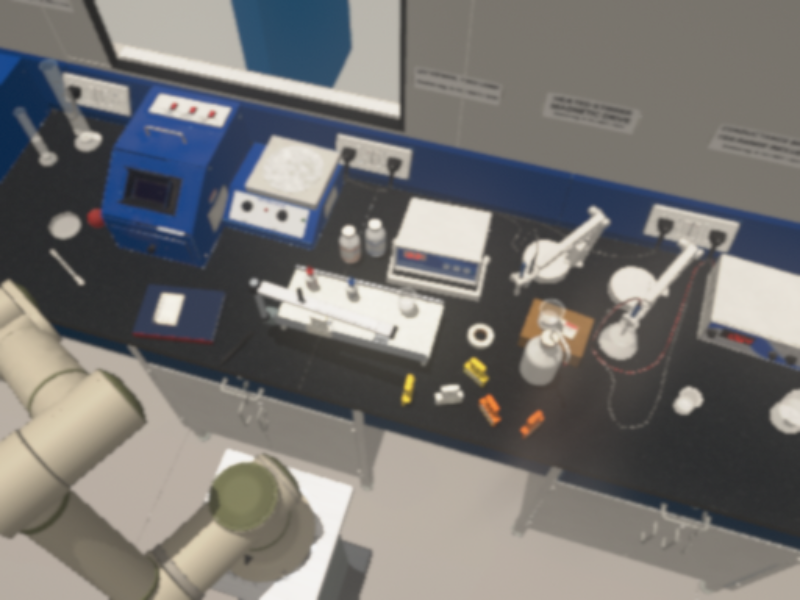

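The scene view shows the white holder at about (400,447) of the 800 px picture. The lamp runs from a hinge near (320,235) to a tip at (380,312), with a dark peg near (337,240). In the top view the holder is at (449,394), the hinge at (265,290) and the tip at (393,331). Next I'll make rough position estimates and zoom in.

```bash
python3 - <<'E'
from h import *
s,Ks,Vs=grab('scene'); t,Kt,Vt=grab('top')
k=1/1.5625
for nm,a,b in(('holder',(401,434),(449,390)),('lamptip',(381,312),(393,331)),('shelfRcorner',(485,378),(430,357)),('tape',(501,432),(481,334))):
    x,r=tri([ray(Ks,Vs,np.array(a)*k),ray(Kt,Vt,np.array(b)*k)]); print(nm,x.round(3),np.round(r,4))
c1=cv2.resize(s[130:270,190:330],(600,600),interpolation=cv2.INTER_CUBIC)
c1=s[130:275,190:325]; c2=t[160:275,155:310]
c1=cv2.resize(c1,None,fx=3,fy=3,interpolation=cv2.INTER_CUBIC); c2=cv2.resize(c2,None,fx=2.5,fy=2.5,interpolation=cv2.INTER_CUBIC)
h=max(c1.shape[0],c2.shape[0]); im=np.zeros((h,c1.shape[1]+c2.shape[1],3),np.uint8)
im[:c1.shape[0],:c1.shape[1]]=c1; im[:c2.shape[0],c1.shape[1]:]=c2; print(im.shape)
cv2.imwrite('pics/z1.png',im[...,::-1])
E
```

```text
holder [ 0.42  -0.316  0.066] [0.0022 0.0022]
lamptip [ 0.456 -0.166  0.218] [0.0017 0.0017]
shelfRcorner [ 0.563 -0.261  0.057] [0.0645 0.0645]
tape [ 0.612 -0.353  0.017] [0.001 0.001]
(435, 793, 3)
```

View pics/z1.png

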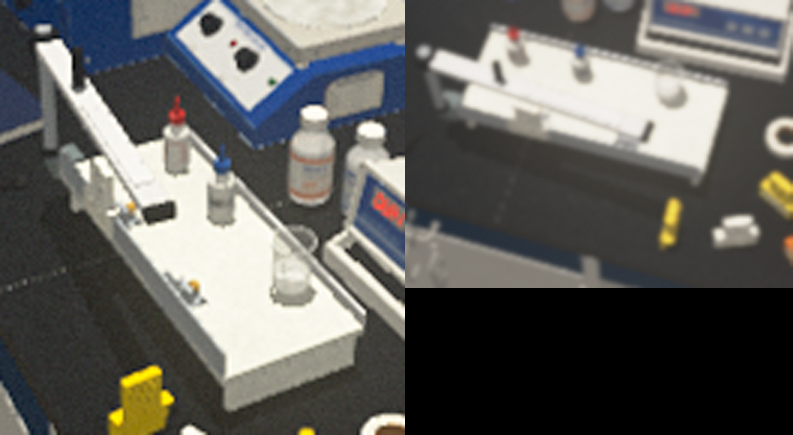

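The zoomed crop shows the peg, base to top, at scene (216,160)–(215.5,146). The used clip with its holder is at the left, and the empty clip with a brass screw is at scene (253,226). The lip's right end is at scene (265,256).

```bash
python3 - <<'E'
from h import *
s,Ks,Vs=grab('scene'); t,Kt,Vt=grab('top')
S=lambda a:ray(Ks,Vs,(a[0]/3+190,a[1]/3+130)); T=lambda a:ray(Kt,Vt,((a[0]-405)/2.5+155,a[1]/2.5+160))
for nm,a,b in(('pegmid',(78,68),(498,71)),('pegbase',(80,90),(500,80)),('hinge',(43,30),(424,50)),('lipR',(226,378),(697,178)),('tip',(158,213),(645,130)),('red',(176,100),(513,31)),('blue',(222,155),(580,50))):
    x,r=tri([S(a),T(b)]); print(nm,x.round(3),np.round(r,4))
for nm,a,z in(('lipR top',(226,378),.091),('clip lip',(175,290),.091),('usedclip',(85,200),.091)):
    o,d=S(a); print(nm,(o+d*(z-o[2])/d[2]).round(3))
# white holder mask
for n,f,K,V,win in(('s',s,Ks,Vs,(235,285,230,320)),('t',t,Kt,Vt,(270,300,235,262))):
    y0,y1,x0,x1=win if n=='t' else (265,305,240,272)
    m=(cv2.cvtColor(f[y0:y1,x0:x1],cv2.COLOR_RGB2GRAY)>120).astype(np.uint8)&(f[y0:y1,x0:x1].ptp(2)<50 if hasattr(f,'ptp') else (np.ptp(f[y0:y1,x0:x1],axis=2)<50)).astype(np.uint8)
    ys,xs=np.nonzero(m); print(n,xs.min()+x0,xs.max()+x0,ys.min()+y0,ys.max()+y0,xs.mean()+x0,ys.mean()+y0,onplane(K,V,(xs.mean()+x0,ys.mean()+y0),.035).round(3))
E
```

```text
pegmid [0.471 0.06  0.246] [0.0011 0.0011]
pegbase [0.472 0.06  0.219] [0.0012 0.0012]
hinge [0.481 0.181 0.229] [0.0002 0.0002]
lipR [ 0.486 -0.239  0.05 ] [0.0046 0.0046]
tip [ 0.455 -0.164  0.213] [0.0001 0.0001]
red [0.599 0.093 0.152] [0.0038 0.0038]
blue [ 0.6   -0.016  0.142] [0.0033 0.0033]
lipR top [ 0.47  -0.274  0.091]
clip lip [ 0.485 -0.14   0.091]
usedclip [0.465 0.041 0.091]
s 246 269 265 301 256.5025641025641 285.6025641025641 [ 0.422 -0.315  0.035]
t 235 261 276 299 247.8151815181518 288.2178217821782 [ 0.243 -0.215  0.035]
```

Peg at (0.471, 0.060, 0.246), 120 mm from the hinge at (0.480, 0.180). That agrees with the text. Next I'll swing the lamp.

```bash
python3 - <<'E'
from h import *
H=np.array([.480,.180]);P=np.array([.471,.060]);r=P-H
ph0=np.arctan2(r[1],r[0])
pts=[(H+.12*np.array([np.cos(ph0+t),np.sin(ph0+t)]),t) for t in np.linspace(0,1.42,8)]
best=None
for off in(0,np.pi):
    j0=kinematics.ik([*pts[0][0],.231],down(ph0+off)); j1=kinematics.ik([*pts[-1][0],.231],down(ph0+off+1.42))
    print(off,None if j0 is None else np.round(j0,2),None if j1 is None else np.round(j1,2))
    if j0 is not None and j1 is not None:
        m=max(abs(j0[5]),abs(j1[5]),abs(j0[5]-j1[5]))
        if best is None or m<best[0]: best=(m,off)
off=best[1]; print(off)
env.reach([*P,.30],down(ph0+off)); print(monitor.sense()['clock'])
f,K,V=grab('wrist','w1.png')
for z in(.224,.248,.270): print(z,proj(K,V,[*P,z]).round(1))
E
```

```text
0 None [ 0.06  0.52  1.2  -0.    1.43  1.86]
3.141592653589793 [-0.12  0.2   1.64 -0.    1.3  -0.05] [ 0.06  0.52  1.2   0.    1.43 -1.28]
3.141592653589793
2.3917
0.224 [255.5 201. ]
0.248 [255.6 210.7]
0.27 [255.7 221.7]
```

View pics/w1.png

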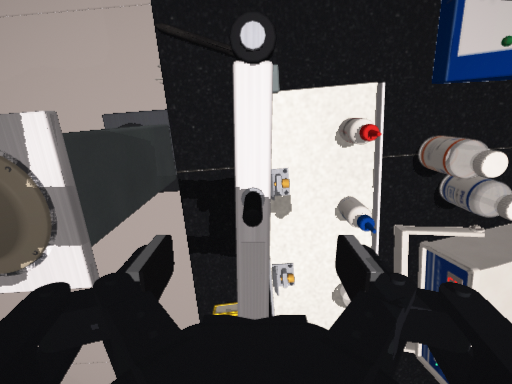

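The wrist view shows the peg at about (253,208), against a predicted (255.6,210.7), so the position is good to about 2 mm. Both clips lie right of the bar at (285,183) and (288,279). The one with the yellow lip below is a look-alike on the bench.

```bash
python3 - <<'E'
from h import *
H=np.array([.480,.180]);P=np.array([.470,.060]);r=P-H
ph0=np.arctan2(r[1],r[0]); off=np.pi
env.movel([*P,.232],velocity=.15)
env.close_gripper(25)
s=monitor.sense(); print(s['clock'],s['finger_gap'],s['gripper_force'],s['contact_force'].round(1) if hasattr(s['contact_force'],'round') else s['contact_force'])
for t in np.linspace(0,1.33,6)[1:]:
    p=H+.12*np.array([np.cos(ph0+t),np.sin(ph0+t)])
    env.movel([*p,.232],velocity=.12,frame=down(ph0+off+t))
    s=monitor.sense(); print(round(t,2),round(s['clock'],2),np.round(s['contact_force'],1),round(s['finger_gap'],3))
env.release(); p=s['position']
env.movel([p[0],p[1],.31],velocity=.25)
env.reach([.40,-.20,.31],down(np.pi/2*1.0+np.pi/2)) if False else None
s=monitor.sense();print(s['clock'],s['joints'])
f,K,V=grab('scene','s2.png')
E
cat > v.py <<'E'
E
python3 -c "
import cv2;a=cv2.imread('pics/s2.png')[110:290,170:330];cv2.imwrite('pics/s2x.png',cv2.resize(a,None,fx=3.3,fy=3.3,interpolation=cv2.INTER_CUBIC))"
```

```text
3.6917 0.15485466697582026 24.85753208398819 [ 0.1 -0.4  1.1]
0.27 4.11 [ 0.5 -0.5  4.2] 0.157
0.53 4.53 [1.  0.7 4.3] 0.156
0.8 4.94 [0.2 2.3 3.2] 0.156
1.06 5.36 [0.6 1.1 3.5] 0.154
1.33 5.78 [0.9 1.2 3.4] 0.158
6.925 [ 4.26441100e-02  4.74451890e-01  1.06390855e+00 -1.30996991e-05
  1.60243282e+00 -1.20422742e+00]
```

View pics/s2x.png

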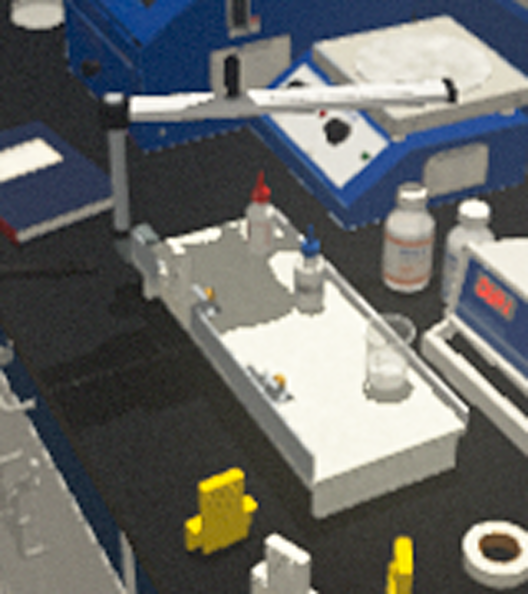

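The lamp now points back over the bench, with its bar from (120,110) to (450,92). Two clips show at (205,300) and (270,380), with a holder-like object at (170,265). Wrist views from near come next.

```bash
python3 - <<'E'
from h import *
import pickle
D=[]
env.reach([.47,0.0,.34],down(np.pi/2))
ims=[]
for p in([.47,-.0,.34],[.47,-.12,.34],[.44,-.25,.34]):
    env.movel(p,velocity=.3,frame=down(np.pi/2)); f,K,V=grab('wrist'); D.append((f,K,V)); ims.append(f)
ims.append(np.zeros_like(f))
pickle.dump(D,open('D.pkl','wb'))
im=np.vstack([np.hstack(ims[:2]),np.hstack(ims[2:])]); im=cv2.resize(im,(800,600),interpolation=cv2.INTER_AREA)
cv2.imwrite('pics/m1.png',im[...,::-1]); print(monitor.sense()['clock'])
E
```

```text
9.425
```

View pics/m1.png

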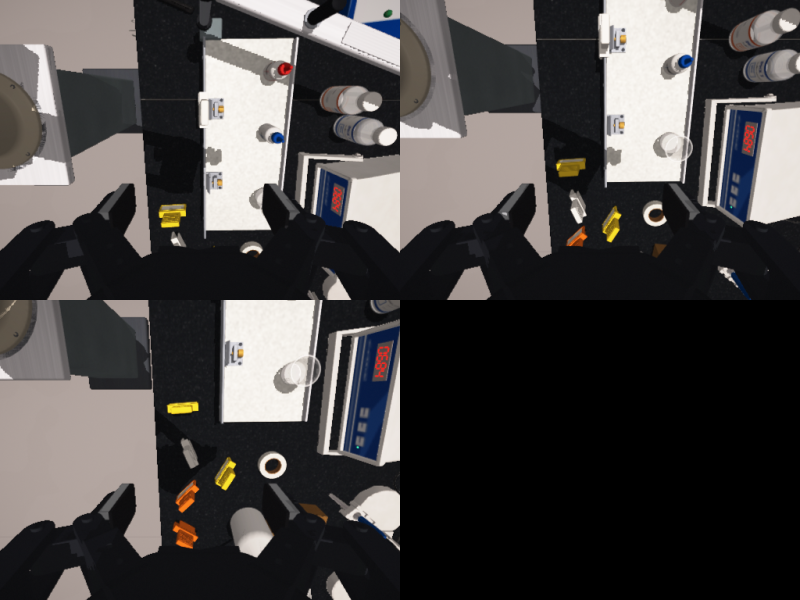

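Montage C (lower left) shows the white holder at (190,452) and the empty clip at (235,353), behind the lip at x≈222. View A shows the used holder at (203,110) and the empty clip at (215,182). Next I'll measure the lip line, clip and holder.

```bash
cat >> h.py <<'E'
def brass(f,K,V,z=.075,guess=(.50,-.14)):
    hsv=cv2.cvtColor(f,cv2.COLOR_RGB2HSV); m=((hsv[...,0]>12)&(hsv[...,0]<28)&(hsv[...,1]>110)&(hsv[...,2]>110)).astype(np.uint8)
    n,l,st,c=cv2.connectedComponentsWithStats(m); g=proj(K,V,[*guess,z])
    i=min((i for i in range(1,n) if st[i,4]>4),key=lambda i:np.linalg.norm(c[i]-g)); return c[i],st[i]
def white(f,g,r=40,th=110):
    hsv=cv2.cvtColor(f,cv2.COLOR_RGB2HSV); m=((hsv[...,1]<60)&(hsv[...,2]>th)).astype(np.uint8)
    n,l,st,c=cv2.connectedComponentsWithStats(m)
    i=min((i for i in range(1,n) if st[i,4]>40),key=lambda i:np.linalg.norm(c[i]-g)); return (l==i).astype(np.uint8),c[i],st[i]
E
python3 - <<'E'
from h import *
import pickle
D=pickle.load(open('D.pkl','rb'))
R_=[]
for f,K,V in D:
    c,st=brass(f,K,V); print('brass',c.round(1),st,proj(K,V,[.5,-.14,.075]).round(1),onplane(K,V,c,.078).round(4)); R_.append(ray(K,V,c))
x,r=tri(R_); print('brass3d',x.round(4),np.round(r,4))
Hh=[]
for i in (1,2):
    f,K,V=D[i]; m,c,st=white(f,proj(K,V,[.42,-.316,.06])); print('holder',c.round(1),st,onplane(K,V,c,.06).round(3)); Hh.append(ray(K,V,c))
    print(cv2.minAreaRect(np.argwhere(m)[:,::-1].astype(np.int32)))
print(tri(Hh))
# zooms of B clip and C clip/holder
cr=[]
for i,(u,v) in ((1,(615-400,125)),(2,(235,353-300)),(2,(190,452-300))):
    f=D[i][0];u=int(u*1.28);v=int(v*1.28); a=f[max(0,v-45):v+45,u-45:u+45];cr.append(cv2.resize(a,(264,264),interpolation=cv2.INTER_CUBIC)); print(i,u-45,max(0,v-45))
cv2.imwrite('pics/z2.png',np.hstack(cr)[...,::-1])
E
```

```text
brass [280.8 233.3] [278 230   6   8  41] [272.8 247.4] [ 0.512  -0.1136  0.078 ]
brass [283.2 159.6] [280 156   7   8  48] [274.6 175.4] [ 0.5121 -0.1154  0.078 ]
brass [297.3  67.5] [297  66   2   4   6] [297.9  84.9] [ 0.4978 -0.1181  0.078 ]
brass3d [ 0.5085 -0.117   0.0683] [0.0046 0.0046 0.0092]
holder [227.1 264.8] [217 243  22  43 570] [ 0.422 -0.302  0.06 ]
((226.20004272460938, 263.4000244140625), (42.0380744934082, 19.677396774291992), 63.43495178222656)
holder [242.2 196.3] [232 178  22  38 430] [ 0.42  -0.307  0.06 ]
((241.62930297851562, 195.30174255371094), (38.60409927368164, 12.736725807189941), 66.80140686035156)
(array([ 0.41939201, -0.31253696,  0.04188406]), [np.float64(0.00041807822377093283), np.float64(0.000418078223771066)])
1 230 115
2 255 22
2 198 149
```

View pics/z2.png

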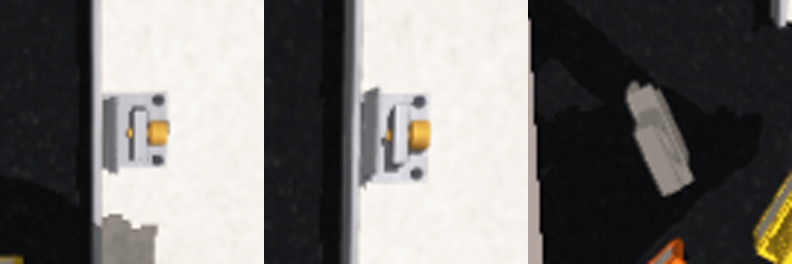

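Crops 1 and 2 show the empty clip with its leaf at the lip and brass at about (158,132). The lip is the grey strip at u≈90–103. Crop 3 shows the white holder, shadowed, with its long axis at about 65° in the image. Closer views of both come next.

```bash
python3 - <<'E'
from h import *
import pickle
D=[];q=down(np.pi/2)
env.reach([.50,-.07,.24],q)
for p,qq in(([.50,-.05,.24],q),([.50,-.10,.24],q),([.43,-.24,.22],down(np.pi/2+.45)),([.43,-.28,.22],down(np.pi/2+.45))):
    env.movel(p,velocity=.3,frame=qq) if p[0]==.5 else env.reach(p,qq)
    D.append(grab('wrist'))
pickle.dump(D,open('E.pkl','wb'))
a=[cv2.resize(f[90:290 if i<2 else 384,130:400],(390,290)) if 0 else f for i,(f,K,V) in enumerate(D)]
im=np.vstack([np.hstack([x[30:330,110:430] for x in a[:2]]),np.hstack([x[30:330,110:430] for x in a[2:]])])
cv2.imwrite('pics/m2.png',im[...,::-1]); print(im.shape,monitor.sense()['clock'])
for i,(f,K,V) in enumerate(D):
    print(ray(K,V,(256,192))[0].round(3))
    for g in([.486,-.116,.091],[.42,-.314,.06]): print(proj(K,V,g).round(0))
E
```

```text
(600, 640, 3) 12.1083
[0.499 0.018 0.383]
[243. 235.]
[200. 350.]
[ 0.499 -0.033  0.382]
[243. 193.]
[199. 321.]
[ 0.4   -0.177  0.363]
[365.  95.]
[220. 229.]
[ 0.4   -0.218  0.362]
[389.  53.]
[234. 200.]
```

View pics/m2.png

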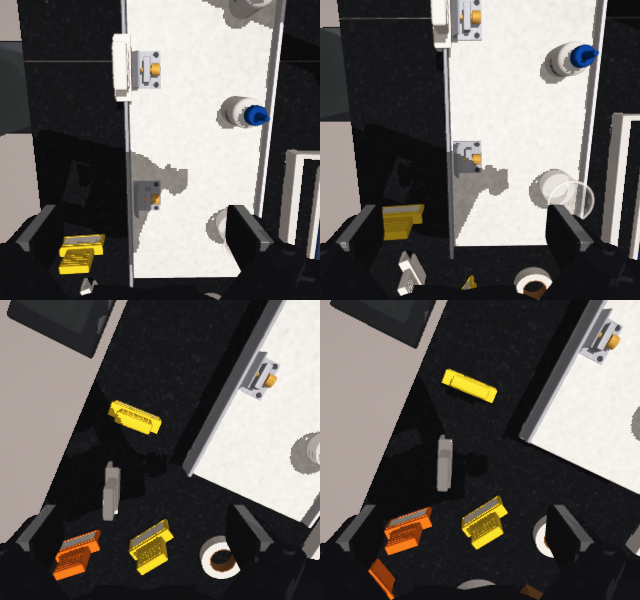

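Upper panels: the empty clip with brass at (155,200) and (476,158), and the lip strip at u≈130 and 450. Lower panels: the white holder, nearly upright in the picture, at (111,490) and (445,463).

```bash
cat > meas.py <<'E'
from h import *
import pickle
D=pickle.load(open('E.pkl','rb'))
B=[]
for i in(0,1):
    f,K,V=D[i]
    hsv=cv2.cvtColor(f,cv2.COLOR_RGB2HSV); m=((hsv[...,0]>10)&(hsv[...,0]<28)&(hsv[...,1]>110)&(hsv[...,2]>60)).astype(np.uint8)
    n,l,st,c=cv2.connectedComponentsWithStats(m); g=[(155+110,200+30),(156+110,158+30)][i]
    k=min((k for k in range(1,n) if st[k,4]>15),key=lambda k:np.linalg.norm(c[k]-g)); print('brass',c[k].round(1),st[k]); B.append(ray(K,V,c[k]))
    # lip front edge
    gray=cv2.GaussianBlur(cv2.cvtColor(f,cv2.COLOR_RGB2GRAY),(1,5),0).astype(float); L=[];Rr=[]
    lo,hi=(160,300) if i==0 else (110,260)
    for v in range(lo,hi,4):
        row=gray[v,225:260]; d=np.diff(row); 
        u=np.argmax(row>55); 
        if u>0: L.append((225+u-1+(55-row[u-1])/(row[u]-row[u-1]) ,v))
    L=np.array(L); p=np.polyfit(L[:,1],L[:,0],1); 
    for _ in range(3):
        e=abs(np.polyval(p,L[:,1])-L[:,0]); q=L[e<1.0]; p=np.polyfit(q[:,1],q[:,0],1)
    print(i,'lipline',p,len(q),len(L),gray[240 if i==0 else 200,228:262].astype(int))
    for v in(lo,hi): print(onplane(K,V,(np.polyval(p,v)+.5,v+.5),.090).round(4))
x,r=tri(B);print('brass3d',x.round(4),np.round(r,4))
Hh=[]
for i in(2,3):
    f,K,V=D[i]; g=[(221,220),(445-320+110,463-300+30)][i-2]
    m,c,st=white(f,g,th=70); print('holder',c.round(1),st)
    cr=f[st[1]-6:st[1]+st[3]+6,st[0]-12:st[0]+st[2]+12]; pickle.dump((st[0]-12,st[1]-6),open('o%d.pkl'%i,'wb'))
    Hh.append(cv2.resize(cr,(390,590),interpolation=cv2.INTER_NEAREST)); print(st[0]-12,st[1]-6,cr.shape,cv2.minAreaRect(np.argwhere(m)[:,::-1].astype(np.int32)))
cv2.imwrite('pics/z3.png',np.hstack(Hh)[...,::-1])
E
python3 meas.py
```

```text
brass [265.1 228.5] [261 224   9  10  79]
0 lipline [3.44759359e-02 2.28776071e+02] 35 35 [ 14  12  12  11  12  12  12  13  18  45  89  90  84  78 108 123  84  78
  78  83  92 106 113 112 110 110 108 105 112 112 114 131 178 216]
[ 0.4785 -0.0294  0.09  ]
[ 0.4813 -0.2063  0.09  ]
brass [266.1 188.5] [262 184   9  10  81]
1 lipline [3.97956055e-02 2.28692449e+02] 38 38 [ 13  14  13  12  13  13  13  13  20  55  91  91  85  83 117 120  81  79
  78  82  89  90  86  94  93  93  94  95  94  95  95  96  95  95]
[ 0.478  -0.0286  0.09  ]
[ 0.4812 -0.2008  0.09  ]
brass3d [ 0.513  -0.1165  0.072 ] [0. 0.]
holder [220.8 221.7] [212 191  19  60 836]
200 185 (72, 43, 3) ((221.24591064453125, 220.79507446289062), (16.749113082885742, 59.30091094970703), 5.19442892074585)
holder [234.2 193.4] [227 165  16  57 766]
215 159 (69, 40, 3) ((234.39341735839844, 193.05804443359375), (14.612319946289062, 56.034706115722656), 2.385944128036499)
```

View pics/z3.png

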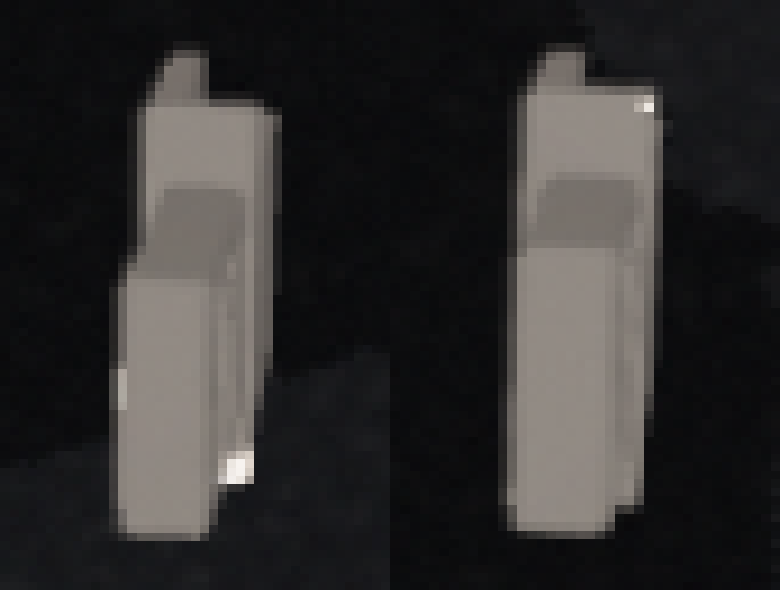

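Zoom: the top face of the grip block spans (118..208, 285..535) in the left crop and (128..222, 247..530) in the right. The front plate is on the left, towards the robot. Triangulating:

```bash
python3 - <<'E'
from h import *
import pickle
D=pickle.load(open('E.pkl','rb'))
A=lambda a:(200+a[0]/9.07,185+a[1]/8.19); Bf=lambda a:(215+a[0]/9.75,159+a[1]/8.55)
for nm,a,b in(('top mid',(162,410),(173,388)),('rear end',(163,284),(175,247)),('near end',(161,537),(171,530))):
    r=[ray(*D[2][1:],A(a)),ray(*D[3][1:],Bf(b))]
    x,e=tri(r); print(nm,x.round(4),np.round(e,4),[ (o+d*(.075-o[2])/d[2]).round(4)[:2] for o,d in r])
# lamp angle
s,Ks,Vs=grab('scene','s3.png'); print(proj(Ks,Vs,[.48,.18,.216]).round(1))
for t in(1.1,1.3,1.5): print(t,proj(Ks,Vs,[.48+.355*np.sin(t+.017),.18-.355*np.cos(t+.017),.216]).round(1), 'tip seen at',(450/3.3+170,92/3.3+110))
E
```

```text
top mid [ 0.4198 -0.3127  0.079 ] [0. 0.] [array([ 0.4201, -0.3146]), array([ 0.42 , -0.314])]
rear end [ 0.4123 -0.2957  0.0787] [0.0001 0.0001] [array([ 0.4126, -0.2973]), array([ 0.4124, -0.2967])]
near end [ 0.4275 -0.3303  0.0792] [0.0001 0.0001] [array([ 0.4279, -0.3326]), array([ 0.428, -0.332])]
[204.5 143.6]
1.1 [309.6 143.7] tip seen at (306.3636363636364, 137.87878787878788)
1.3 [305.2 133.9] tip seen at (306.3636363636364, 137.87878787878788)
1.5 [297.3 125.1] tip seen at (306.3636363636364, 137.87878787878788)
```

The grip block measures about 39 mm long, its top is at z≈0.077, its yaw is 0.41 and its centre is (0.420, -0.314). All of this is plausible, and the lamp is at about 1.23 rad. Now the grasp.

```bash
python3 - <<'E'
from h import *
q=down(np.pi/2+.41)
env.reach([.420,-.314,.14],q)
print(env.movel([.420,-.314,.036],velocity=.1,guard=8))
s=monitor.sense(); print(s['position'],s['clock'])
env.close_gripper(80)
s=monitor.sense(); print(s['finger_gap'],s['gripper_force'],np.round(s['contact_force'],1),s['position'])
env.movel([.420,-.314,.19],velocity=.2)
s=monitor.sense(); print(s['finger_gap'],s['gripper_force'],np.round(s['contact_force'],2))
f,K,V=grab('wrist','w4.png'); g,_,_=grab('scene','s4.png')
env.reach([.4795-.035,-.117,.19],down(np.pi/2+.017))
s=monitor.sense(); print(s['position'],s['clock'],np.round(s['contact_force'],2))
f2,K2,V2=grab('wrist'); g2,_,_=grab('scene')
im=np.vstack([np.hstack([f2[100:384,56:456],cv2.resize(g2[170:320,170:370],(400,284))]) ])
cv2.imwrite('pics/m4.png',im[...,::-1])
E
```

```text
False
[ 0.42028077 -0.31427713  0.03660865] 13.7917
0.13016093105949866 77.806795835495 [-0.1  0.7  2.7] [ 0.42009798 -0.3140694   0.03616144]
0.13024404160805608 77.76523947715759 [ 0.46 -0.24 -0.71]
[ 0.44460907 -0.11765322  0.18982251] 16.2833 [-0.02 -1.03 -0.86]
```

View pics/m4.png

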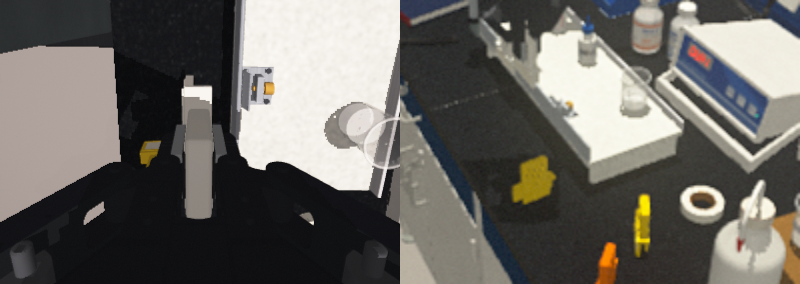

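The holder is gripped (gap 0.130, about 12 mm), hanging upright at crop (199,150), and the clip is ahead right at (260,87). Next I'll check the grip's y offset, then probe the lip's front face with the rear leg.

```bash
python3 - <<'E'
from h import *
psi=.017; ex=np.array([np.cos(psi),np.sin(psi),0]); q=down(np.pi/2+psi)
f,K,V=grab('wrist'); P=np.array(monitor.sense()['position'])
print('block ends rel TCP',[(onplane(K,V,(255.5,v),P[2]+.039)-P).round(4) for v in(238,317)], proj(K,V,P+[0,0.02,.039]).round(1),proj(K,V,P+[0,-0.02,.039]).round(1))
seat=np.array([.4817,-.117,0])
start=seat-.022*ex; start[2]=.116
env.movel([start[0],start[1],.15],velocity=.2,frame=q)
env.movel(start,velocity=.08,guard=8)
env.hold(.3); s=monitor.sense(); print(s['clock'],s['position'],np.round(s['contact_force'],1))
hit=env.movel(start+.020*ex,velocity=.015,guard=3)
s=monitor.sense(); p=np.array(s['position']); print(hit,p.round(4),np.round(s['contact_force'],1),'centre-seat along x',((p-seat)@ex).round(4),'expect -0.0095',s['clock'])
E
```

```text
block ends rel TCP [array([-0.0005,  0.0201,  0.039 ]), array([ 0.0002, -0.0188,  0.039 ])] [256.8 238.2] [255.  319.2]
17.675 [ 0.4598573  -0.11743226  0.11632899] [-0.6  0.1  0.3]
True [ 0.4724 -0.117   0.1155] [-0.5  0.2 -0.1] centre-seat along x -0.0093 expect -0.0095 18.55
```

The probe gives a lip centre within 0.2 mm of vision, and the block is centred on the TCP. Inserting now.

```bash
python3 - <<'E'
from h import *
psi=.017; ex=np.array([np.cos(psi),np.sin(psi),0]); q=down(np.pi/2+psi)
c=np.array([.4724,-.117,0])+.0096*ex
P=np.array(monitor.sense()['position'])
env.movel(P-.004*ex,velocity=.05)
b=P-.004*ex; env.movel([b[0],b[1],.145],velocity=.1)
env.movel([c[0],c[1],.145],velocity=.1,frame=q); env.hold(.3)
s=monitor.sense(); f0=np.array(s['contact_force']); print(s['position'],f0.round(1))
for z in(.128,.118,.108,.094):
    h=env.movel([c[0],c[1],z],velocity=.03,guard=20)
    s=monitor.sense(); print(z,h,np.round(s['position'],4),np.round(np.array(s['contact_force'])-f0,1),round(s['gripper_force'],1),round(s['finger_gap'],3),round(s['clock'],2))
    if h: break
E
```

```text
[ 0.481755   -0.1168203   0.14492938] [-0.7  0.  -0.9]
0.128 False [ 0.4821 -0.1169  0.1281] [0.3 0.5 0.5] 78.2 0.128 20.54
0.118 False [ 0.482  -0.1168  0.1179] [ 0.2 -0.5  1.4] 78.2 0.133 21.02
0.108 False [ 0.4815 -0.1166  0.1075] [-2.2 -0.  -0.8] 78.2 0.128 21.51
0.094 True [ 0.482  -0.1169  0.0991] [-0.2  1.   7.5] 79.3 0.13 21.88
```

It stopped at TCP z = 0.0991, and home was expected at 0.099. Next I'll press in small steps to about 25 N.

```bash
python3 - <<'E'
from h import *
P=np.array(monitor.sense()['position']); z=.0988; f0=np.array([-.7,0,-.9])
for _ in range(14):
    env.movel([.482,-.1169,z],velocity=.01); env.hold(.3); s=monitor.sense(); F=np.array(s['contact_force'])-f0
    print(round(z,4),np.round(s['position'],4),F.round(1),round(s['gripper_force'],1))
    if F[2]>24: break
    z-=.0004
env.hold(1.0); s=monitor.sense(); print(s['clock'],np.round(s['contact_force'],1),R.from_quat(s['ee_rot']).as_matrix()[:,1:].round(3).tolist())
f,_,_=grab('wrist'); g,_,_=grab('scene')
cv2.imwrite('pics/m5.png',np.hstack([f[100:384,56:456],cv2.resize(g[120:262,170:370],(400,284),interpolation=cv2.INTER_CUBIC)])[...,::-1])
E
```

```text
0.0988 [ 0.4821 -0.1169  0.0991] [-5.1  1.5  9.5] 79.2
0.0984 [ 0.4821 -0.1169  0.0991] [-6.3  1.5 12.4] 80.3
0.098 [ 0.4822 -0.117   0.0991] [-8.6  2.6 17.3] 80.8
0.0976 [ 0.4822 -0.117   0.099 ] [-9.2  2.4 20.6] 81.3
0.0972 [ 0.4822 -0.117   0.099 ] [-10.7   4.1  24.6] 81.9
25.65 [-12.2   3.1  23.5] [[1.0, -0.002], [0.018, -0.0], [-0.002, -1.0]]
```

View pics/m5.png

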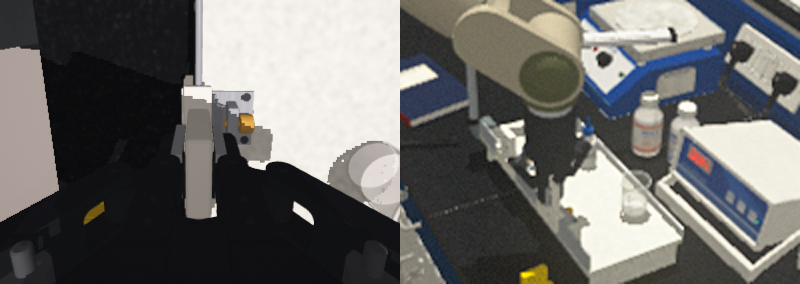

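The holder sits on the lip beside the clip. Its height stays constant at 0.099 as the force rises to about 24 N, so it is home. The lamp is still back and the bottles and beaker are standing.

```bash
python3 -c "
from h import *
print(job.hand_in())"
```

```text
the job is handed in; nothing more can be done
None
```

I handed the job in at about 26 s on the robot's clock: the lamp is swung back to about 1.23 rad, and the white label holder sits home on the lip at the empty clip, still gripped (about 80 N) and pressed down with about 24 N; the hand-in call returned no verdict.

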